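Load a battery pack into the spring-fed stack magazine of the test bench

TASK

Load the blue battery pack that lies on the bench into the stack magazine, on top of the pack that is already in there: lay it flat, label up, with its brass contacts at the magazine's red end, and press it down against the spring until both spring catches have snapped shut over it, then let go. Do not disturb the multimeter, the screwdriver or the jar.

Things in the scene. Friction and masses are not known exactly. Their poses are not given: they have to be found in the camera images.
- pack: The loose blue battery pack to load, lying flat on the bench label up: a rigid block 76 (its x) x 42 (its y) x 16 (its z) mm, about 110 g. Origin at the centre of its underside, z up. Three brass contacts on a black strip on its top face near the +x end; white paper label on the rest.
- pack_contacts (a point): Point among the brass contacts of the loose pack: 29 mm from its centre along its +x, at the height of its top face.
- loaded_pack: An identical blue pack, already in the magazine, lying on the follower with its top face against the undersides of the catches; its contacts are at the red end. Origin at the centre of its underside.
- magazine: Stack magazine bolted to the bench; origin at the centre of its underside on the bench, z up, +x to its red end. Base 140 (x) x 84 (y) x 10 mm. Four grey L-shaped corner guides rise to 78 mm and enclose 80 (x) x 46 (y) mm, 2 mm more than the pack all round. Both long sides (+-y) are open between the guides over the middle 60 mm, so fingers holding a pack by its long sides can go down with it.
- magazine_mouth (a point): Centre of the magazine's mouth, 85 mm above its origin, level with the tops of the corner guides, which flare outwards by about 4 mm from 78 mm up. A pack lowered in here stops on the sloping catches with its underside about 72 mm above the bench.
- seat (a point): Centre of the underside of a seated top pack, 46 mm above the magazine's origin. Pushed down, the new pack spreads the catches and drives the pack below and the follower down; when its underside is below 46 mm (top below 62) the catches snap in over it. About 8 mm more travel is left. Pressing takes 7 to 8 N for the spring plus a few N for the catches. Let go, it rises against the catches.
- red_end (a point): Top of the red catch at the magazine's red end, 55 mm from the centre along +x and 71 mm up. A red housing block under it reaches 67 mm from the centre; at the opposite end the same in black.
- follower (a joint): Spring follower (orange) under the stack, in m, growing as it is pushed down: 0 with the one pack in it, 0.016 with two packs held under the catches; end stops at -0.016 and 0.024. Spring force about 5.3 N at 0, 7.2 N at 0.016.
- catch_red (a joint): Steel spring catch, 13 mm wide, in the middle of the red (+x) end, in m: 0 shut, grows as it is pushed outwards (0.0015 to 0.0055 while a pack passes), springs back by itself. Shut, it juts 5.5 mm inside the guides; flat underside 62 mm above the bench, inner face sloping up and outwards (28 deg from vertical) to about 76 mm.
- catch_black (a joint): The same catch at the black (-x) end, same values.
- multimeter: Yellow and black handheld multimeter lying on the bench, 150 (x) x 74 (y) x 43 mm. Origin at the centre of its underside. A bystander.
- screwdriver: Screwdriver lying on the bench along its x, handle to -x, about 200 mm long and 26 mm thick, origin under its middle. A bystander.
- jar: Small jar with a lid standing on the bench, 44 mm across and 70 mm high. Origin at the centre of its underside. A bystander.

How it is judged:
At the end, for the whole second after the job is handed in: Pack at rest in the magazine under both shut catches (under 1.5 mm open): underside 41 to 49 mm up, centred to 5 mm, level to 0.08 rad, label up, contacts at the red end; first pack beneath it (underside below 34 mm, centred to 5 mm), follower over 13 mm down (z of pack in the frame of magazine between 0.041 and 0.049 m and horizontal distance between each of pack, loaded_pack and magazine below 0.005 m and angle between pack's own z axis and vertical below 0.08 rad and x of pack_contacts in the frame of magazine above 0.02 m and value of joint each of catch_red, catch_black below 0.0015 m and value of joint follower above 0.013 m and z of loaded_pack in the frame of magazine below 0.034 m and linear speed of pack below 0.01 m/s and angular speed of pack below 0.1 rad/s); the robot touches nothing.
It fails at once if multimeter moved more than 25 mm (distance of multimeter from where it was at the start of the episode above 0.025 m).
It fails at once if screwdriver moved more than 25 mm (distance of screwdriver from where it was at the start of the episode above 0.025 m).
It fails at once if jar moved more than 25 mm or tipped over (distance of jar from where it was at the start of the episode above 0.025 m or angle between jar's own z axis and vertical above 0.5 rad).
It also fails if it takes over 42 s, if anything falls off the work surface, if the arm or the gripper's body presses on something with over 40 N, if the wrist force passes 120 N, or if a joint passes its speed limit or range.

ROBOT

A 7-joint arm with a two-finger parallel gripper is mounted at the origin on the work surface. World frame = base frame: x ahead of the robot, y to its left, z up, the work surface at z = 0. Lengths are in m, angles in rad, forces in N, time in s.
With the tool pointing down it reaches from about 0.425 to 0.925 m from the base axis. Payload 6.8 kg.
Tool frame: the origin (TCP) lies midway between the tips of the shut fingers; the grasp point (between the pads) lies 19 mm behind it; y points along the fingers, z is the direction in which the jaws open and shut, and the axes are right-handed (so a half turn about y gives the same grasp; the last joint's range is limited). The gripper opens to 85 mm and grips with 20 to 120 N. Pads are 22 mm wide; open, the fingers measure 114 mm over their backs; the gripper's body (76 mm by 85 mm) begins 54 mm behind the grasp point. The pads swing forward as they close: fully open they stand 13 mm farther back than shut.
Start: joints at [-1.357, 0.477, 0.022, 1.555, -0.011, 1.109, -0.083], TCP at [0.213, 0.64, 0.231] pointing down, gripper open.
Joint ranges: [-2.96, 2.96], [-0.34, 2.1], [-1.41, 1.46], [0.24, 2.44], [-1.37, 4.51], [0.17, 1.92], [-2.96, 2.96]. Speed limits (rad/s): [2.39, 2.39, 3.14, 3.14, 3.14, 3.14, 3.14].

INTERFACE

Orientations are given as a rotation vector (axis times angle).
In Python, from bench import r gives the robot as it stands.
- The arm moves only by the tool send_rows, never from a script. Its argument "rows" is text: rows parted by semicolons, each of 6 numbers parted by spaces: the shift along the world's x, y, z in m, then the turn, a rotation vector about the world's x, y, z in rad. A call has 1 to 20 rows; each row shifts and turns the commanded pose from where the row before left it; what a row does not reach is not made up. A row lasts 1/10 s, in which the tool goes at most 50 mm and 8.59 degrees, less where a joint would pass 70% of its speed; a pose out of reach is approached as far as the arm can. A call is refused whole if a number of a shift passes 0.05 or a number of a turn 0.15, either way. A call with a gripper value outside its range is refused whole. "grip" is the finger opening in m, from 0 to 0.0854, set as the call begins (left out, the last holds). The fingers move at their own pace and stop on an object; "grip_force" is the grip in N (left out, the last holds). Time passes only in rows, so rows that do not move let the fingers close. It gives the time, the measured TCP pose, the force and the opening at its end, in the units of the state.
- r.get_obs(): the state, without advancing time (a new reading comes with each control period).
- r.grab_frame(name): name is "scene" or "top"; returns a dict with "pixels" (384x512x3 uint8, red, green, blue), "intrinsics" (3x3 intrinsics, pixels), "position" and "orientation" of the camera in the world. Camera axes: x right, y up, looking along -z (the intrinsics and any distortion apply to the point x, -y, -z); pixel columns grow to the right and rows downward; lengths in m; the calibration is good to about 2 mm. A picture is of the moment at which its call begins. There is no depth.
- r.hand_in(): hands the job in, once; it reports no verdict.
The state is a dict: "clock": time; "joints": joint angles; "qvel": joint speeds; "tau": joint torques, N m; "tcp_pos": TCP position; "orientation": TCP orientation; "contact_force": force on the tool from outside, world axes, zero at the start; "moment": the same for the moment, N m; "grip_width": finger opening in m.
Only numpy, scipy, OpenCV 4.12 (cv2) and the standard library are available. Lean on these libraries where they do the work, as an engineer would, in place of code of your own. Each camera call takes 0.05 s, during which the arm holds its last target.

## Working session

There is one attempt and no reset: what is moved stays moved. The work goes in short steps, Python scripts to look and compute and a tool call to move; the robot and the scene stay as the last step left them, time stands still between calls to the robot, and variables do not carry over. Pictures are saved under pics/ and viewed, and the job is handed in when it is done.

Besides the shell and the picture viewer there is one more tool, called after "Request:" by a JSON object that holds its "method" and its "body", one argument or row to a line. send_rows: Moves the arm, as the interface text tells. Its arguments: {"type":"object","properties":{"rows":{"type":"string"},"grip":{"type":"number"},"grip_force":{"type":"number"}},"required":["rows"]}

```bash
mkdir -p pics; ls; python3 - <<'E'
from bench import r
import cv2,numpy as np
o=r.get_obs(); print(o)
for n in("scene","top"):
    f=r.grab_frame(n); cv2.imwrite(f"pics/{n}0.png",f["pixels"][:,:,::-1]); print(n,f["intrinsics"],f["position"],f["orientation"],[k for k in f])
    np.savez(f"{n}0.npz",**{k:np.array(v) for k,v in f.items()})
E
```

```text
pics
{'clock': 0.0, 'joints': array([-1.35709364,  0.47778244,  0.02232348,  1.55644187, -0.01148133,
        1.10928764, -0.08310339]), 'qvel': array([-0.00067554, -0.00048279,  0.00112823, -0.00059558,  0.00148281,
        0.0006437 ,  0.00031003]), 'tau': array([-2.49026562e-04, -5.96451688e+01,  1.60731923e+00, -2.81199092e+01,
        1.23410838e-02,  9.42846760e-03, -2.69296879e-05]), 'tcp_pos': array([0.21331173, 0.63979422, 0.23034128]), 'orientation': array([-1.55779484,  0.25269099, -0.25246046]), 'contact_force': array([-0.35923789, -0.33993111,  0.69446552]), 'moment': array([ 0.02039163, -0.01771297,  0.02192302]), 'grip_width': 0.08553378554811239}
scene [[393.17049078   0.         251.26348157]
 [  0.         393.17049078 195.08426599]
 [  0.           0.           1.        ]] [1.23557587 0.33117115 0.7089634 ] [0.57926345 0.84180219 1.79094565] ['pixels', 'intrinsics', 'position', 'orientation']
top [[366.76521475   0.         251.29438796]
 [  0.         366.76521475 189.40168094]
 [  0.           0.           1.        ]] [0.48412903 0.08564174 0.92780307] [ 0.07364734 -0.0555731  -1.54570626] ['pixels', 'intrinsics', 'position', 'orientation']
```

View pics/scene0.png

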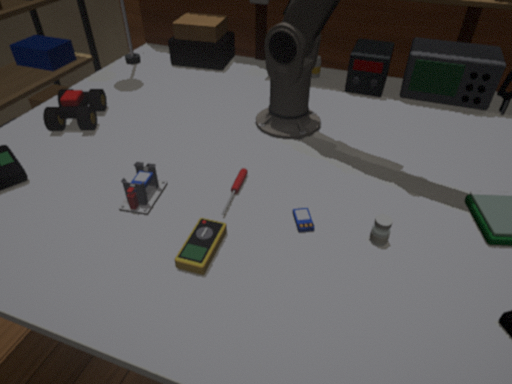

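View pics/top0.png

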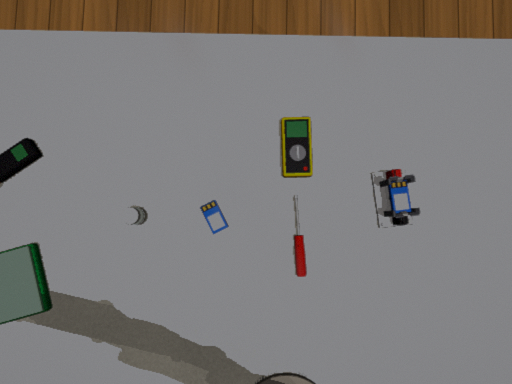

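```bash
cat > h.py <<'E'
import numpy as np,cv2
from scipy.spatial.transform import Rotation as R
def load(n): return dict(np.load(n+".npz"))
def ray(f,uv):
    K=f["intrinsics"];u,v=uv
    d=np.array([(u-K[0,2])/K[0,0],-(v-K[1,2])/K[1,1],-1.])
    return f["position"],R.from_rotvec(f["orientation"]).apply(d)
def onz(f,uv,z):
    p,d=ray(f,uv); return p+d*(z-p[2])/d[2]
def proj(f,P):
    c=R.from_rotvec(f["orientation"]).inv().apply(np.array(P)-f["position"]);c=c*[1,-1,-1];q=f["intrinsics"]@c;return q[:2]/q[2]
def two(f,a,g,b):
    p,d=ray(f,a);q,e=ray(g,b);A=np.c_[d,-e];t=np.linalg.lstsq(A,q-p,rcond=None)[0]
    x=p+d*t[0];y=q+e*t[1];return (x+y)/2,np.linalg.norm(x-y)
def crop(f,x0,y0,x1,y1,s,name): cv2.imwrite(name,cv2.resize(f["pixels"][y0:y1,x0:x1,::-1],None,fx=s,fy=s,interpolation=cv2.INTER_CUBIC))
E
python3 - <<'E'
from h import *
t=load("top0");s=load("scene0")
a=cv2.resize(t["pixels"][155:240,355:435,::-1],None,fx=6,fy=6,interpolation=2)
b=cv2.resize(t["pixels"][190:245,190:240,::-1],None,fx=6,fy=6,interpolation=2)
im=np.zeros((510,780,3),np.uint8);im[:,:480]=a;im[:330,480:]=b;cv2.imwrite("pics/ct.png",im)
a=cv2.resize(s["pixels"][150:220,110:180,::-1],None,fx=7,fy=7,interpolation=2)
b=cv2.resize(s["pixels"][200:240,285:325,::-1],None,fx=7,fy=7,interpolation=2)
im=np.zeros((490,770,3),np.uint8);im[:,:490]=a;im[:280,490:]=b;cv2.imwrite("pics/cs.png",im)
E
```

```text
(no output)
```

View pics/ct.png

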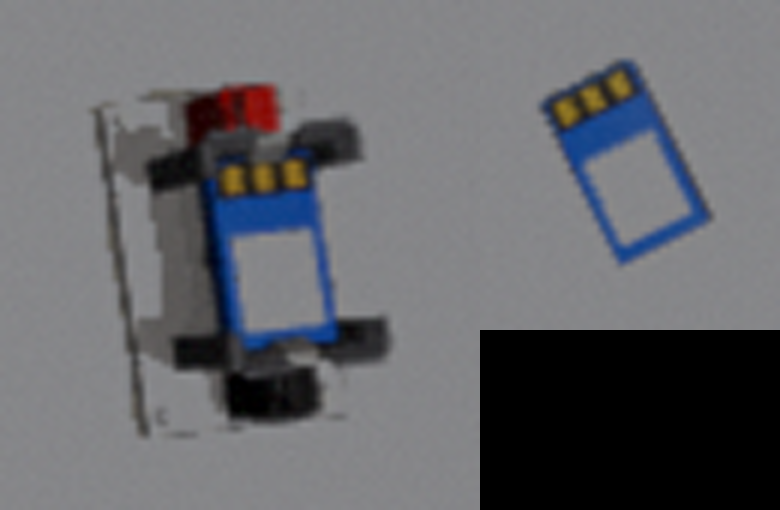

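View pics/cs.png

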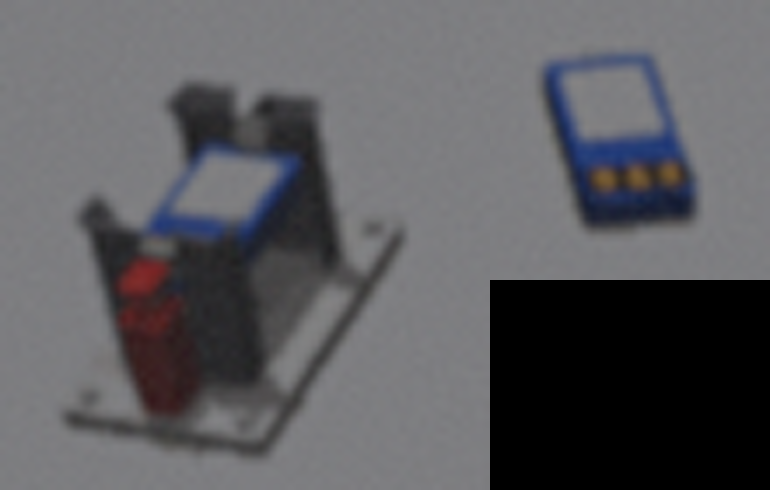

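```bash
python3 - <<'E'
from h import *
t=load("top0");s=load("scene0")
def feats(f,box,nm):
    x0,y0,x1,y1=box
    im=cv2.resize(f["pixels"][y0:y1,x0:x1],None,fx=8,fy=8,interpolation=cv2.INTER_CUBIC)
    hsv=cv2.cvtColor(im,cv2.COLOR_RGB2HSV)
    blue=cv2.inRange(hsv,(100,110,40),(130,255,255)); yel=cv2.inRange(hsv,(10,110,60),(35,255,255))
    cs,_=cv2.findContours(cv2.morphologyEx(blue,cv2.MORPH_CLOSE,np.ones((5,5))),cv2.RETR_CCOMP,cv2.CHAIN_APPROX_NONE)
    big=max(cs,key=cv2.contourArea)
    def U(p): return (np.array(p)+.5)/8-.5+[x0,y0]
    fill=np.zeros_like(blue);cv2.drawContours(fill,[big],-1,255,-1)
    lab=((fill>0)&(hsv[...,1]<70)).astype(np.uint8)
    n,l,st,c=cv2.connectedComponentsWithStats(lab);k=1+np.argmax(st[1:,4])
    yy=np.argwhere(yel>0)[:,::-1].mean(0)
    lc,_=cv2.findContours((l==k).astype(np.uint8),0,2)
    rl=cv2.minAreaRect(lc[0])
    print(nm,"label",U(c[k]),"rect",U(rl[0]),np.array(rl[1])/8,"n",st[k,4]/64,"contacts",U(yy),(yel>0).sum()/64)
    rb=cv2.minAreaRect(np.vstack([big]));print("  bluebox",[U(p).round(2).tolist() for p in cv2.boxPoints(rb)])
    return U(c[k]),U(yy)
for f,boxes,n in((t,[(190,190,240,245),(382,178,418,220)],"top"),(s,[(285,200,325,240),(125,165,160,190)],"scene")):
    for b,z,w in zip(boxes,(.016,.062),("loose","mag")):
        try:
            l,c=feats(f,b,n+w); L=onz(f,l,z);C=onz(f,c,z);d=C-L
            print("   L",L,"C",C,"len",np.linalg.norm(d),"yaw",np.arctan2(d[1],d[0]), "centre",C-.029*d/np.linalg.norm(d))
        except Exception as e: print(n,w,e)
# magazine base corners
for n,p in(("L+x",(97,108)),("L-x",(143,435))):
    uv=np.array(p)/6+[355,155]-.4; print(n,onz(t,uv,.010))
for p in((68,414),(262,449),(402,230)):
    uv=np.array(p)/7+[110,150]-.4; print("sc",onz(s,uv,.010))
E
```

```text
toploose label [215.72814039 220.91597906] rect [215.69342422 220.87286377] [15.50082779 12.89166546] n 190.3125 contacts [208.09721434 206.10813942] 41.296875
  bluebox [[199.51, 206.96], [214.66, 199.39], [228.04, 226.14], [212.89, 233.71]]
   L [0.47895346 0.18334721 0.016     ] C [0.51518107 0.20354645 0.016     ] len 0.0414782982969554 yaw 0.5086326829092105 centre [0.48985214 0.18942393 0.016     ]
topmag label [400.88759701 201.29642844] rect [400.93146515 201.2839756 ] [16.18620682 13.62187672] n 209.390625 contacts [398.41054862 184.01823417] 48.84375
  bluebox [[387.68, 184.42], [407.3, 181.6], [411.62, 211.73], [392.01, 214.55]]
   L [ 0.53589421 -0.2559904   0.062     ] C [ 0.57661133 -0.25053341  0.062     ] len 0.04108116914895144 yaw 0.13322817860425493 centre [ 0.54786832 -0.25438561  0.062     ]
scene loose attempt to get argmax of an empty sequence
scene mag attempt to get argmax of an empty sequence
L+x [ 0.60936917 -0.20183358  0.01      ]
L-x [ 0.47357465 -0.22047776  0.01      ]
sc [ 0.62697615 -0.27837963  0.01      ]
sc [ 0.61776957 -0.19826298  0.01      ]
sc [ 0.4814511  -0.21741648  0.01      ]
```

```bash
python3 - <<'E'
from h import *
t=load("top0");s=load("scene0")
# manual corners, scene crop: loose label and contacts
def U(p,o): return np.array(p)/7+np.array(o)-.43
lab=[U((p[0]-490,p[1]),(285,200)) for p in((563,74),(646,66),(668,132),(588,142))]
con=[U((p[0]-490,p[1]),(285,200)) for p in((606,180),(639,177),(671,173))]
L=onz(s,np.mean(lab,0),.016);C=onz(s,np.mean(con,0),.016);d=C-L
print("loose",L,C,np.linalg.norm(d),np.arctan2(d[1],d[0]),C-.029*d/np.linalg.norm(d))
lab=[U(p,(110,150)) for p in((208,149),(282,156),(248,217),(175,206))]
print("maglab",onz(s,np.mean(lab,0),.062))
# project estimates
for yaw,c in((.134,(.548,-.2544)),):
    c=np.array(c);R2=np.array([[np.cos(yaw),-np.sin(yaw)],[np.sin(yaw),np.cos(yaw)]])
    def P(x,y,z): return [*(c+R2@[x,y]),z]
    for q in((.07,.042,.01),(.07,-.042,.01),(-.07,.042,.01),(-.012,0,.062),(.055,0,.071),(.0605,0,.067)): print(q,(proj(s,P(*q))-[110,150])*7,(proj(t,P(*q))-[355,155])*6)
E
```

```text
loose [0.48132101 0.18675065 0.016     ] [0.51637752 0.20454631 0.016     ] 0.039314686698283655 0.4697311896366321 [0.49051851 0.19141956 0.016     ]
maglab [ 0.53475786 -0.25602198  0.062     ]
(0.07, 0.042, 0.01) [256.11364239 432.91241195] [ 98.40056747 100.01756535]
(0.07, -0.042, 0.01) [ 53.2017655  399.63146116] [297.90444954  77.99136745]
(-0.07, 0.042, 0.01) [399.60962497 213.11485397] [144.61373492 434.05611478]
(-0.012, 0, 0.062) [223.36703048 180.93646735] [275.35344742 277.2357183 ]
(0.055, 0, 0.071) [140.3314033  267.21311745] [259.91519696 105.67737952]
(0.0605, 0, 0.067) [135.66049577 284.68284627] [253.95421313  93.15887738]
```

```bash
python3 - <<'E'
from h import *
from bench import r
t=load("top0")
c=[onz(t,p,.016) for p in([199.51, 206.96], [214.66, 199.39], [228.04, 226.14], [212.89, 233.71])]
print(np.mean(c,0)); 
for a,b in((0,1),(1,2),(2,3),(3,0)): d=c[b]-c[a];print(np.linalg.norm(d),np.arctan2(d[1],d[0]))
o=r.get_obs();M=R.from_rotvec(o["orientation"]).as_matrix();print(M.round(4))
zy=np.arctan2(M[1,2],M[0,2]);print("jaw yaw",zy,"pick turn",(0.5+np.pi/2-zy+np.pi/2)%np.pi-np.pi/2)
print("shift",np.array([.49,.19,.15])-o["tcp_pos"])
# correction to exactly vertical
y=M[:,1];ax=np.cross(y,[0,0,-1]);print("level",ax)
print(onz(t,(138,215),0.07))
E
```

```text
[0.48973698 0.18859555 0.016     ]
0.042044529896756305 -1.0816491359462015
0.0744011263811478 -2.6468026340271757
0.04177723351855121 2.0576955207067424
0.07430920477632008 0.49839560525289606
[[ 9.487e-01 -4.000e-04  3.162e-01]
 [-3.162e-01 -1.600e-03  9.487e-01]
 [ 1.000e-04 -1.000e+00 -1.700e-03]]
jaw yaw 1.2490664651783114 pick turn 0.8217298616165851
shift [ 0.27669946 -0.44983688 -0.08042582]
level [ 0.00160928 -0.00042476  0.        ]
[0.48857416 0.36011897 0.07      ]
```

Request:
{"method": "send_rows", "body": {
  "rows": "0.0198 -0.0321 0 0 0 0.0582;0.0198 -0.0321 0 0 0 0.0582;0.0198 -0.0321 0 0 0 0.0582;0.0198 -0.0321 0 0 0 0.0582;0.0198 -0.0321 0 0 0 0.0582;0.0198 -0.0321 0 0 0 0.0582;0.0198 -0.0321 0 0 0 0.0582;0.0198 -0.0321 0 0 0 0.0582;0.0198 -0.0321 0 0 0 0.0582;0.0198 -0.0321 0 0 0 0.0582;0.0198 -0.0321 0 0 0 0.0582;0.0198 -0.0321 0 0 0 0.0582;0.0198 -0.0321 0 0 0 0.0582;0.0198 -0.0321 0 0 0 0.0582;0 0 -0.04 0 0 0;0 0 -0.04 0 0 0;0 0 -0.04 0 0 0;0 0 0 0 0 0;0 0 0 0 0 0",
  "grip": 0.0854
}}

```text
clock: 2.0
tcp_pos: [0.4905, 0.1908, 0.1115]
orientation: [-1.536, -0.385, 0.388]
contact_force: [1.3, -0.4, 0.6]
grip_width: 0.0854
```

```bash
cat > st.py <<'E'
from h import *
from bench import r
import sys
def st():
    o=r.get_obs();M=R.from_rotvec(o["orientation"]).as_matrix()
    print("t",round(o["clock"],2),"tcp",o["tcp_pos"].round(4),"jaw",round(np.arctan2(M[1,2],M[0,2]),4),"yax",M[:,1].round(4),"F",o["contact_force"].round(2),"g",round(o["grip_width"],4),"q",o["joints"].round(2))
def pic(n,tag):
    f=r.grab_frame(n);np.savez(f"{tag}.npz",**{k:np.array(v) for k,v in f.items()});return f
E
python3 - <<'E'
from st import *
st()
f=pic("scene","s1");crop(f,240,130,370,260,5,"pics/s1.png")
E
```

```text
t 2.0 tcp [0.4905 0.1908 0.1115] jaw 2.0638 yax [-1.4e-03 -8.0e-04 -1.0e+00] F [ 1.33 -0.36  0.64] g 0.0854 q [-0.56  0.39  0.09  2.02 -0.05  0.74  1.62]
```

View pics/s1.png

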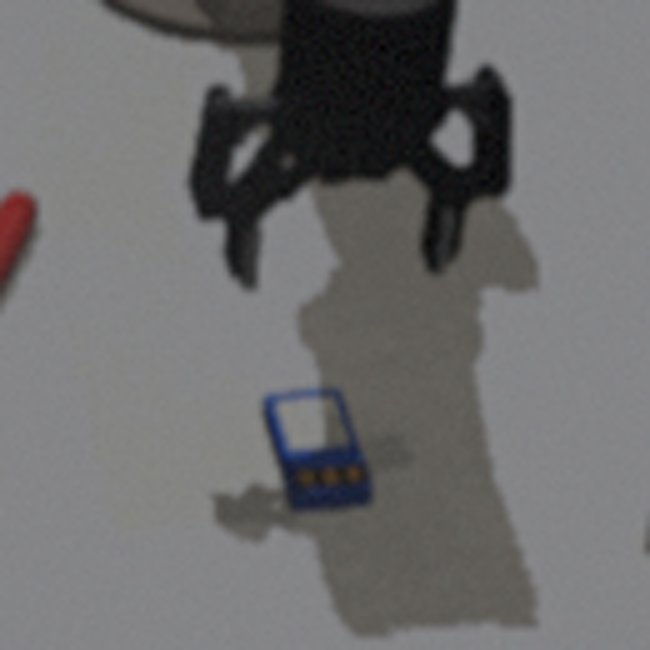

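Request:
{"method": "send_rows", "body": {
  "rows": "0 -0.0005 -0.03 0 0 0;0 0 -0.03 0 0 0;0 0 -0.02 0 0 0;0 0 -0.015 0 0 0;0 0 -0.008 0 0 0;0 0 -0.006 0 0 0;0 0 0 0 0 0"
}}

```text
clock: 2.75
tcp_pos: [0.4913, 0.1908, 0.003]
orientation: [-1.536, -0.387, 0.386]
contact_force: [-0.5, -0.3, 0.4]
grip_width: 0.0852
```

Request:
{"method": "send_rows", "body": {
  "rows": "0 0 0 0 0 0;0 0 0 0 0 0;0 0 0 0 0 0;0 0 0 0 0 0;0 0 0 0 0 0;0 0 0 0 0 0;0 0 0 0 0 0;0 0 0 0 0 0",
  "grip": 0.03,
  "grip_force": 70
}}

```text
clock: 3.55
tcp_pos: [0.4912, 0.1907, 0.0033]
orientation: [-1.536, -0.387, 0.385]
contact_force: [-1.5, -0.5, 7.9]
grip_width: 0.04
```

```bash
python3 - <<'E'
from st import *
st()
f=pic("scene","s2");crop(f,240,130,370,260,5,"pics/s2.png")
E
```

```text
t 3.55 tcp [0.4912 0.1907 0.0033] jaw 2.0636 yax [ 1.e-03  6.e-04 -1.e+00] F [-1.48 -0.47  7.86] g 0.04 q [-0.54  0.57  0.06  2.07 -0.07  0.5   1.64]
```

View pics/s2.png

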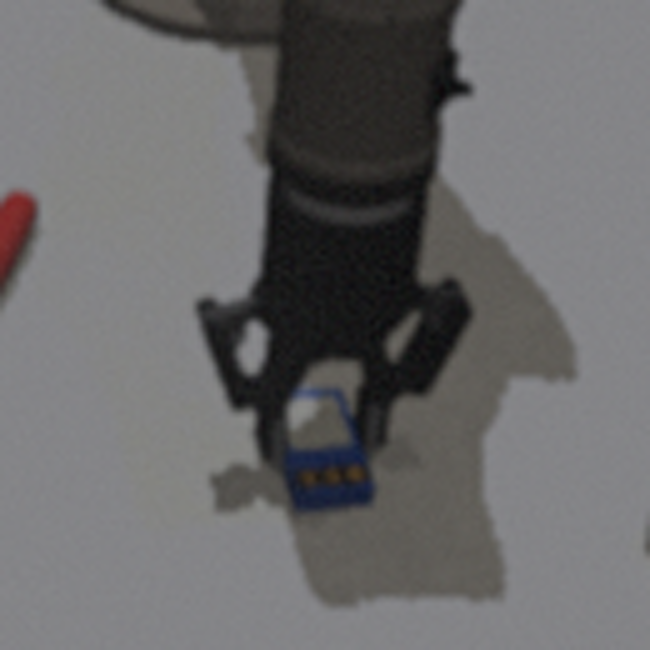

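Request:
{"method": "send_rows", "body": {
  "rows": "0 0 0.02 0 0 0;0 0 0.04 0 0 0;0 0 0.05 0 0 0;0 0 0.05 0 0 0;0.0045 -0.0342 0 0 0 -0.0276;0.0045 -0.0342 0 0 0 -0.0276;0.0045 -0.0342 0 0 0 -0.0276;0.0045 -0.0342 0 0 0 -0.0276;0.0045 -0.0342 0 0 0 -0.0276;0.0045 -0.0342 0 0 0 -0.0276;0.0045 -0.0342 0 0 0 -0.0276;0.0045 -0.0342 0 0 0 -0.0276;0.0045 -0.0342 0 0 0 -0.0276;0.0045 -0.0342 0 0 0 -0.0276;0.0045 -0.0342 0 0 0 -0.0276;0.0045 -0.0342 0 0 0 -0.0276;0.0045 -0.0342 0 0 0 -0.0276;0 0 0 0 0 0;0 0 0 0 0 0;0 0 0 0 0 0"
}}

```text
clock: 5.6
tcp_pos: [0.5491, -0.2527, 0.162]
orientation: [-1.567, -0.106, 0.107]
contact_force: [-0.3, 0.7, -0.9]
grip_width: 0.0399
```

```bash
python3 - <<'E'
from st import *
st()
f=pic("scene","s3");g=pic("top","t3")
a=cv2.resize(f["pixels"][110:220,90:190,::-1],None,fx=4,fy=4,interpolation=2)
b=cv2.resize(g["pixels"][150:260,355:455,::-1],None,fx=4,fy=4,interpolation=2)
cv2.imwrite("pics/st3.png",np.hstack([a,b]))
E
```

```text
t 5.6 tcp [ 0.5491 -0.2527  0.162 ] jaw 1.7065 yax [-6.0e-04  1.2e-03 -1.0e+00] F [-0.28  0.7  -0.87] g 0.0399 q [ 0.08  0.45  0.33  1.81 -0.18  0.91  2.19]
```

View pics/st3.png

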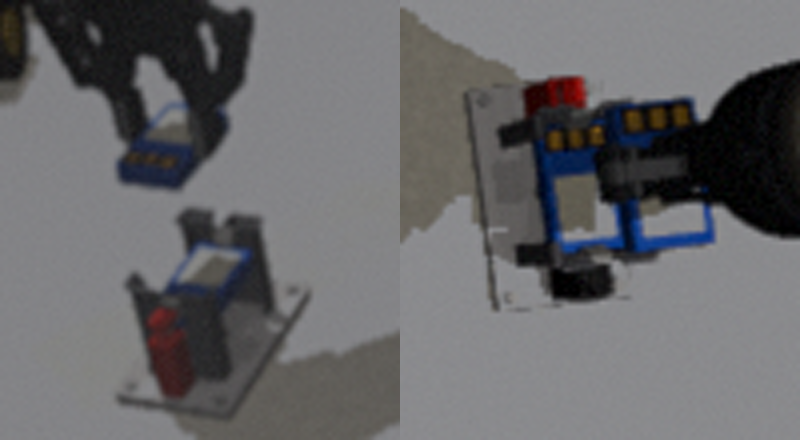

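```bash
python3 - <<'E'
from st import *
t=load("t3")
im=cv2.resize(t["pixels"][150:225,355:435],None,fx=8,fy=8,interpolation=2);hsv=cv2.cvtColor(im,cv2.COLOR_RGB2HSV)
yel=cv2.inRange(hsv,(10,110,50),(35,255,255));n,l,s,c=cv2.connectedComponentsWithStats(yel)
pts=[((c[i]+.5)/8-.5+[355,150],s[i,4]/64) for i in range(1,n) if s[i,4]>200]
for p,a in pts: print(p.round(2),a,onz(t,p,.1747).round(4),onz(t,p,.062).round(4))
# blue edge corners of held pack (bottom=-x end)
for p in((604,102),(693,96),(632,252),(715,241)): print(onz(t,np.array([(p[0]-400)/4+355,p[1]/4+150])-.4,.1747).round(4))
E
```

```text
[424.72 178.47] 13.40625 [ 0.5773 -0.2607  0.1747] [ 0.5912 -0.3125  0.062 ]
[418.98 179.05] 14.53125 [ 0.5758 -0.249   0.1747] [ 0.5895 -0.299   0.062 ]
[412.99 179.6 ] 15.625 [ 0.5744 -0.2367  0.1747] [ 0.5879 -0.2849  0.062 ]
[403.6  183.33] 12.703125 [ 0.5662 -0.2174  0.1747] [ 0.5785 -0.2628  0.062 ]
[398.39 184.04] 10.921875 [ 0.5645 -0.2067  0.1747] [ 0.5766 -0.2505  0.062 ]
[393.37 184.58] 12.921875 [ 0.5632 -0.1965  0.1747] [ 0.575  -0.2387  0.062 ]
[ 0.5834 -0.2217  0.1747]
[ 0.5875 -0.2673  0.1747]
[ 0.5066 -0.2351  0.1747]
[ 0.5133 -0.2773  0.1747]
```

Request:
{"method": "send_rows", "body": {
  "rows": "0.0008 -0.0016 -0.02 0 0 0;0 0 -0.025 0 0 0;0 0 -0.02 0 0 0;0 0 -0.01 0 0 0;0 0 -0.005 0 0 0;0 0 -0.003 0 0 0;0 0 0 0 0 0;0 0 0 0 0 0"
}}

```text
clock: 6.5
tcp_pos: [0.5505, -0.2558, 0.0801]
orientation: [-1.568, -0.106, 0.105]
contact_force: [-0.4, 0.6, -2.2]
grip_width: 0.04
```

```bash
python3 - <<'E'
from st import *
st()
f=pic("scene","s4");g=pic("top","t4")
a=cv2.resize(f["pixels"][130:220,100:180,::-1],None,fx=5,fy=5,interpolation=2)
b=cv2.resize(g["pixels"][160:250,365:445,::-1],None,fx=5,fy=5,interpolation=2)
cv2.imwrite("pics/st4.png",np.hstack([a,b]))
E
```

```text
t 6.5 tcp [ 0.5505 -0.2558  0.0801] jaw 1.7051 yax [ 1.2e-03 -2.0e-04 -1.0e+00] F [-0.36  0.56 -2.16] g 0.04 q [ 0.12  0.56  0.29  1.86 -0.22  0.75  2.23]
```

View pics/st4.png

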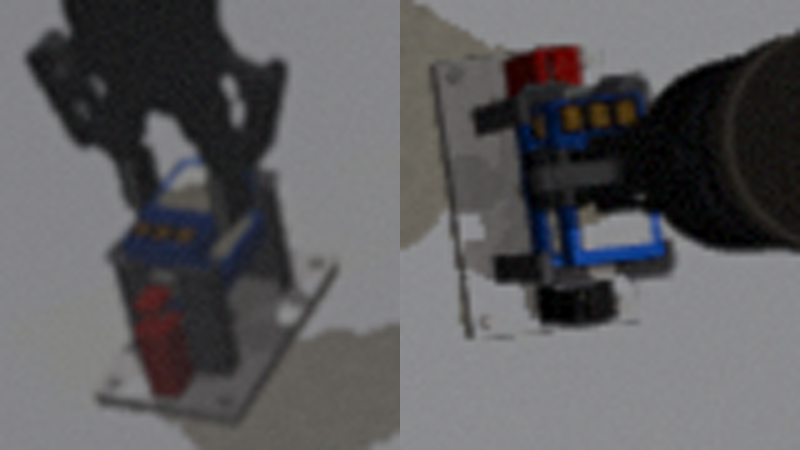

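```bash
python3 - <<'E'
from st import *
st()
t=load("t4")
im=cv2.resize(t["pixels"][160:235,365:435],None,fx=8,fy=8,interpolation=2);hsv=cv2.cvtColor(im,cv2.COLOR_RGB2HSV)
yel=cv2.inRange(hsv,(10,110,50),(35,255,255));n,l,s,c=cv2.connectedComponentsWithStats(yel)
for i in range(1,n):
  if s[i,4]>200:
    p=(c[i]+.5)/8-.5+[365,160];print(p.round(2),s[i,4]/64,onz(t,p,.0928).round(4))
E
```

```text
t 6.6 tcp [ 0.5504 -0.2558  0.08  ] jaw 1.705 yax [ 1.e-03 -1.e-04 -1.e+00] F [-0.17  0.31 -1.56] g 0.0399 q [ 0.12  0.56  0.29  1.86 -0.22  0.75  2.23]
[409.7  182.03] 12.0 [ 0.5785 -0.2642  0.0928]
[404.48 182.62] 12.34375 [ 0.5769 -0.2524  0.0928]
[399.05 183.05] 12.265625 [ 0.5756 -0.24    0.0928]
```

Request:
{"method": "send_rows", "body": {
  "rows": "-0.0004 0.0015 0 0 0 0;0 0 -0.003 0 0 0;0 0 -0.003 0 0 0;0 0 -0.003 0 0 0;0 0 0 0 0 0;0 0 0 0 0 0"
}}

```text
clock: 7.2
tcp_pos: [0.5503, -0.2546, 0.0707]
orientation: [-1.569, -0.106, 0.104]
contact_force: [0.1, -0.2, 2.7]
grip_width: 0.0401
```

```bash
python3 - <<'E'
from st import *
st()
E
```

```text
t 7.2 tcp [ 0.5503 -0.2546  0.0707] jaw 1.7049 yax [ 1.5e-03 -7.0e-04 -1.0e+00] F [ 0.1  -0.25  2.67] g 0.0401 q [ 0.12  0.57  0.29  1.87 -0.23  0.73  2.24]
```

Request:
{"method": "send_rows", "body": {
  "rows": "0 0 -0.002 0 0 0;0 0 -0.003 0 0 0;0 0 -0.003 0 0 0;0 0 -0.003 0 0 0;0 0 0 0 0 0;0 0 0 0 0 0",
  "grip_force": 110
}}

```text
clock: 7.8
tcp_pos: [0.5501, -0.2545, 0.0593]
orientation: [-1.569, -0.106, 0.105]
contact_force: [3.5, -1.2, 1.1]
grip_width: 0.0388
```

```bash
python3 - <<'E'
from st import *
st()
E
```

```text
t 7.8 tcp [ 0.5501 -0.2545  0.0593] jaw 1.705 yax [ 9.e-04 -6.e-04 -1.e+00] F [ 3.53 -1.24  1.15] g 0.0388 q [ 0.12  0.59  0.28  1.87 -0.24  0.71  2.24]
```

```bash
python3 - <<'E'
from st import *
f=pic("scene","s5");g=pic("top","t5")
st()
a=cv2.resize(f["pixels"][130:220,100:180,::-1],None,fx=5,fy=5,interpolation=2)
b=cv2.resize(g["pixels"][160:250,365:445,::-1],None,fx=5,fy=5,interpolation=2)
cv2.imwrite("pics/st5.png",cv2.convertScaleAbs(np.hstack([a,b]),alpha=1.7))
E
```

```text
t 7.9 tcp [ 0.5499 -0.2545  0.0593] jaw 1.7049 yax [ 6.e-04 -5.e-04 -1.e+00] F [ 2.42 -2.31  2.79] g 0.0392 q [ 0.12  0.59  0.28  1.87 -0.24  0.71  2.24]
```

View pics/st5.png

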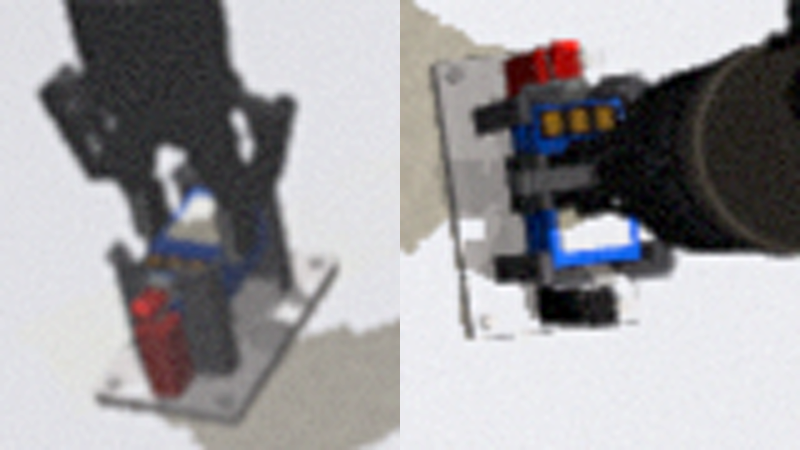

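```bash
python3 - <<'E'
from st import *
t=load("t5");s=load("s5")
print(two(t,(400.4,183.6),s,(134.6,182.2)))
for z in(.066,.070,.074): print(z,onz(t,(400.4,183.6),z),proj(s,onz(t,(400.4,183.6),z)))
# -x end far edge corners top view
for p in((553,265),(640,258)):print(onz(t,np.array(p)/5+[365-80,160]-.4,.072))
for p in((540,108),(620,100)):print(onz(t,np.array(p)/5+[365-80,160]-.4,.072))
E
```

```text
(array([ 0.57652888, -0.25120504,  0.07081469]), np.float64(0.0010975967185825751))
0.066 [ 0.57728188 -0.25364481  0.066     ] [133.79129347 183.5423063 ]
0.07 [ 0.57684952 -0.25207003  0.07      ] [134.10185497 182.38781808]
0.074 [ 0.57641715 -0.25049526  0.074     ] [134.41401578 181.22738452]
[ 0.50872697 -0.23867482  0.072     ]
[ 0.51294816 -0.27888011  0.072     ]
[ 0.58184323 -0.23319142  0.072     ]
[ 0.586475   -0.27043556  0.072     ]
```

Request:
{"method": "send_rows", "body": {
  "rows": "0 0 -0.003 0 0 0;0 0 -0.003 0 0 0;0 0 -0.003 0 0 0;0 0 0 0 0 0;0 0 0 0 0 0"
}}

```text
clock: 8.4
tcp_pos: [0.5499, -0.2545, 0.0504]
orientation: [-1.569, -0.106, 0.105]
contact_force: [2.9, -2.5, 2.1]
grip_width: 0.0389
```

Request:
{"method": "send_rows", "body": {
  "rows": "0 0 -0.003 0 0 0;0 0 -0.003 0 0 0;0 0 0 0 0 0;0 0 0 0 0 0;0 0 0 0 0 0"
}}

```text
clock: 8.9
tcp_pos: [0.5498, -0.2544, 0.0447]
orientation: [-1.568, -0.106, 0.105]
contact_force: [2.3, -0.7, 4.6]
grip_width: 0.0388
```

```bash
python3 - <<'E'
from st import *
f=pic("scene","s6");g=pic("top","t6")
st()
a=cv2.resize(f["pixels"][130:220,100:180,::-1],None,fx=5,fy=5,interpolation=2)
b=cv2.resize(g["pixels"][160:250,365:445,::-1],None,fx=5,fy=5,interpolation=2)
cv2.imwrite("pics/st6.png",cv2.convertScaleAbs(np.hstack([a,b]),alpha=1.5))
E
```

```text
t 9.0 tcp [ 0.5498 -0.2544  0.0447] jaw 1.7049 yax [ 5.e-04 -3.e-04 -1.e+00] F [ 2.   -1.14  4.89] g 0.039 q [ 0.13  0.61  0.27  1.88 -0.24  0.69  2.25]
```

View pics/st6.png

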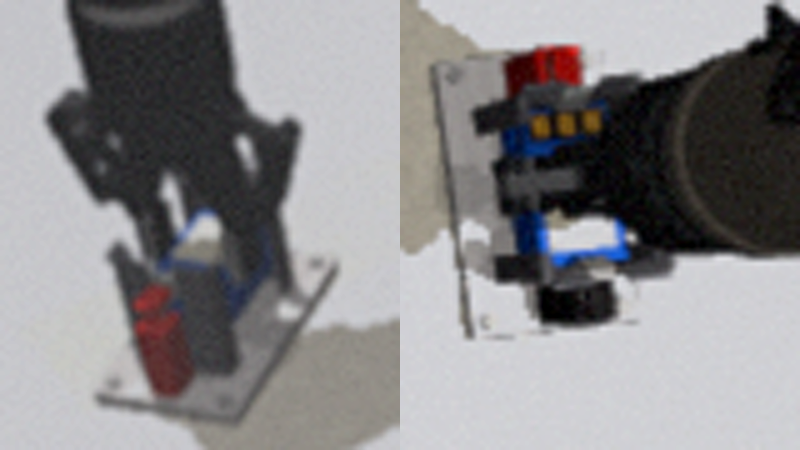

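Request:
{"method": "send_rows", "body": {
  "rows": "0 0 -0.002 0 0 0;0 0 -0.0015 0 0 0;0 0 0 0 0 0;0 0 0 0 0 0;0 0 0 0 0 0"
}}

```text
clock: 9.5
tcp_pos: [0.5499, -0.2544, 0.0416]
orientation: [-1.568, -0.106, 0.105]
contact_force: [1.5, -2.1, 9.0]
grip_width: 0.0389
```

```bash
python3 - <<'E'
from st import *
g=pic("top","t7");st();f=pic("scene","s7")
for n in("top0","t5","t6","t7"):
    t=load(n)
    im=cv2.resize(t["pixels"][165:200,380:435],None,fx=8,fy=8,interpolation=2);hsv=cv2.cvtColor(im,cv2.COLOR_RGB2HSV)
    yel=cv2.inRange(hsv,(10,110,50),(35,255,255));k,l,s,c=cv2.connectedComponentsWithStats(yel)
    P=[(c[i]+.5)/8-.5+[380,165] for i in range(1,k) if s[i,4]>200]
    m=np.mean(P,0);print(n,len(P),m, [(z,onz(t,m,z)[1].round(4)) for z in(.056,.060,.062,.070)])
a=cv2.resize(f["pixels"][130:220,100:180,::-1],None,fx=5,fy=5,interpolation=2)
b=cv2.resize(g["pixels"][160:250,365:445,::-1],None,fx=5,fy=5,interpolation=2)
cv2.imwrite("pics/st7.png",cv2.convertScaleAbs(np.hstack([a,b]),alpha=1.5))
E
```

```text
t 9.55 tcp [ 0.5498 -0.2544  0.0416] jaw 1.7049 yax [ 6.e-04 -1.e-04 -1.e+00] F [ 2.09 -1.56  8.78] g 0.0389 q [ 0.13  0.61  0.27  1.88 -0.25  0.68  2.25]
top0 3 [398.45200959 183.99946173] [(0.056, np.float64(-0.253)), (0.06, np.float64(-0.2514)), (0.062, np.float64(-0.2506)), (0.07, np.float64(-0.2475))]
t5 3 [400.27466113 183.60403674] [(0.056, np.float64(-0.2573)), (0.06, np.float64(-0.2557)), (0.062, np.float64(-0.2549)), (0.07, np.float64(-0.2518))]
t6 3 [397.78955901 184.23180223] [(0.056, np.float64(-0.2514)), (0.06, np.float64(-0.2498)), (0.062, np.float64(-0.2491)), (0.07, np.float64(-0.246))]
t7 3 [397.31579485 184.38179919] [(0.056, np.float64(-0.2503)), (0.06, np.float64(-0.2487)), (0.062, np.float64(-0.248)), (0.07, np.float64(-0.2449))]
```

View pics/st7.png

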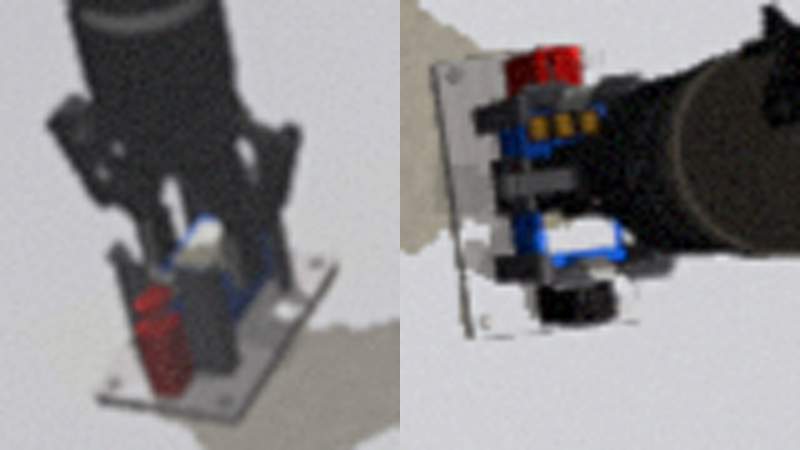

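Request:
{"method": "send_rows", "body": {
  "rows": "0 0 0.002 0 0 0;0 0 0.001 0 0 0;0 0 0 0 0 0;0 0 0 0 0 0"
}}

```text
clock: 10.0
tcp_pos: [0.5498, -0.2544, 0.0442]
orientation: [-1.568, -0.106, 0.105]
contact_force: [1.9, -1.2, 5.5]
grip_width: 0.0389
```

Request:
{"method": "send_rows", "body": {
  "rows": "0 0 0 0 0 0;0 0 0 0 0 0;0 0 0 0 0 0;0 0 0 0 0 0;0 0 0 0 0 0;0 0 0 0 0 0",
  "grip": 0.075
}}

```text
clock: 10.6
tcp_pos: [0.5494, -0.2541, 0.0437]
orientation: [-1.568, -0.105, 0.106]
contact_force: [0.0, 0.7, 0.2]
grip_width: 0.0752
```

Request:
{"method": "send_rows", "body": {
  "rows": "0 0 0.02 0 0 0;0 0 0.03 0 0 0;0 0 0.04 0 0 0;0 0 0.04 0 0 0;0 0 0.04 0 0 0;0 0 0 0 0 0;0 0.04 0 0 0 0;0 0.04 0 0 0 0;0 0.04 0 0 0 0;0 0.04 0 0 0 0;0 0.04 0 0 0 0;0 0 0 0 0 0;0 0 0 0 0 0"
}}

```text
clock: 11.9
tcp_pos: [0.5493, -0.0533, 0.2133]
orientation: [-1.568, -0.107, 0.108]
contact_force: [-0.0, -0.7, 0.1]
grip_width: 0.0748
```

```bash
python3 - <<'E'
from st import *
g=pic("top","t8");st();f=pic("scene","s8")
for n in("top0","t8"):
    t=load(n)
    im=cv2.resize(t["pixels"][165:200,380:435],None,fx=8,fy=8,interpolation=2);hsv=cv2.cvtColor(im,cv2.COLOR_RGB2HSV)
    yel=cv2.inRange(hsv,(10,110,50),(35,255,255));k,l,s,c=cv2.connectedComponentsWithStats(yel)
    P=[(c[i]+.5)/8-.5+[380,165] for i in range(1,k) if s[i,4]>200]
    print(n,len(P),np.round(P,2).tolist(),onz(t,np.mean(P,0),.062))
s0=load("scene0");t0=load("top0")
def row(a,b): return np.hstack([cv2.resize(a["pixels"][145:215,110:180,::-1],None,fx=4,fy=4,interpolation=2),cv2.resize(b["pixels"][160:230,370:440,::-1],None,fx=4,fy=4,interpolation=2)])
cv2.imwrite("pics/st8.png",cv2.convertScaleAbs(np.vstack([row(s0,t0),row(f,g)]),alpha=1.4))
cv2.imwrite("pics/s8f.png",f["pixels"][:,:,::-1])
E
```

```text
t 11.95 tcp [ 0.5493 -0.0549  0.2135] jaw 1.7049 yax [-6.e-04 -6.e-04 -1.e+00] F [ 0.93 -0.98  0.56] g 0.0753 q [-0.25  0.3   0.29  1.89 -0.1   0.97  1.79]
top0 3 [[403.45, 183.44], [398.43, 184.01], [393.47, 184.55]] [ 0.57665818 -0.25063127  0.062     ]
  return _methods._mean(a, axis=axis, dtype=dtype,
  ret = ret.dtype.type(ret / rcount)
Traceback (most recent call last):
  File "h.py", line 9, in onz
    p,d=ray(f,uv); return p+d*(z-p[2])/d[2]
        ~~~^^^^^^
  File "h.py", line 5, in ray
    K=f["intrinsics"];u,v=uv
                      ^^^
TypeError: cannot unpack non-iterable numpy.float64 object
```

Request:
{"method": "send_rows", "body": {
  "rows": "0 0.04 0.01 0 0 0;0 0.04 0.01 0 0 0;0 0.04 0 0 0 0;0 0.04 0 0 0 0;0 0.04 0 0 0 0;0 0.04 0 0 0 0;0 0.04 0 0 0 0;0 0.04 0 0 0 0;0 0 0 0 0 0;0 0 0 0 0 0"
}}

```text
clock: 13.0
tcp_pos: [0.55, 0.2651, 0.2333]
orientation: [-1.569, -0.105, 0.105]
contact_force: [0.4, -0.4, -0.3]
grip_width: 0.0749
```

```bash
cat > fin.py <<'E'
from st import *
g=pic("top","t8");st();f=pic("scene","s8")
s0=load("scene0");t0=load("top0")
def row(a,b): return np.hstack([cv2.resize(a["pixels"][145:215,110:180,::-1],None,fx=4,fy=4,interpolation=2),cv2.resize(b["pixels"][160:230,370:440,::-1],None,fx=4,fy=4,interpolation=2)])
cv2.imwrite("pics/st8.png",cv2.convertScaleAbs(np.vstack([row(s0,t0),row(f,g)]),alpha=1.4))
cv2.imwrite("pics/s8f.png",f["pixels"][:,:,::-1])
for n in("top0","t8"):
    t=load(n)
    im=cv2.resize(t["pixels"][165:200,380:435],None,fx=8,fy=8,interpolation=2);hsv=cv2.cvtColor(im,cv2.COLOR_RGB2HSV)
    yel=cv2.inRange(hsv,(10,110,50),(35,255,255));k,l,s,c=cv2.connectedComponentsWithStats(yel)
    P=[(c[i]+.5)/8-.5+[380,165] for i in range(1,k) if s[i,4]>200]
    print(n,len(P),np.round(P,2).tolist())
    if P: print(onz(t,np.mean(P,0),.062))
E
python3 fin.py
```

```text
t 13.05 tcp [0.5503 0.2636 0.2334] jaw 1.7025 yax [-2.0e-04 -1.4e-03 -1.0e+00] F [ 0.39  0.31 -0.2 ] g 0.0747 q [-0.67  0.37  0.16  1.72 -0.06  1.05  1.21]
top0 3 [[403.45, 183.44], [398.43, 184.01], [393.47, 184.55]]
[ 0.57665818 -0.25063127  0.062     ]
t8 2 [[403.58, 183.44], [396.19, 184.36]]
[ 0.57697538 -0.25400764  0.062     ]
```

View pics/st8.png

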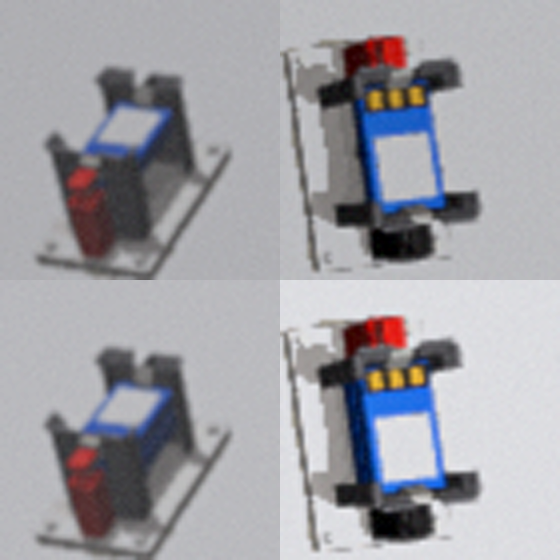

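View pics/s8f.png

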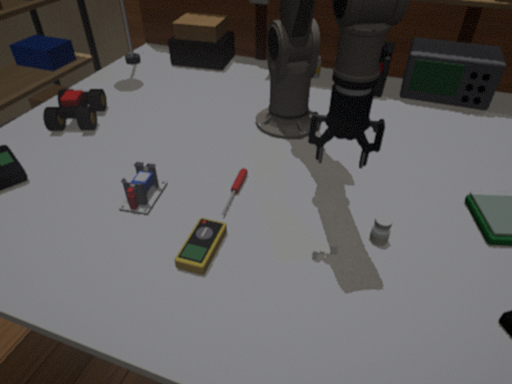

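The pictures after release show the new pack's top face in the same pixels as the first pack's at the start. That puts it at 62 mm, under both catches. The side of a second pack now shows in the magazine, and the multimeter, screwdriver and jar look unmoved.

```bash
python3 -c "
from bench import r
print(r.hand_in())"
```

```text
the job is handed in; nothing more can be done
None
```

The blue pack is in the magazine on top of the first one, label up and contacts at the red end, and the job was handed in at about 13 s of the 42 s allowed. The hand-in gives no verdict, so this rests on my own checks.

I gripped the pack by its long sides, lowered it into the mouth and corrected the position by about 1.5 mm from the camera. I pressed it to the lower end of its travel, with its top at about 54 mm and roughly 10 N of force, then let go and moved the arm clear.

**Seating:** After release, the new pack's contacts and outline appear within about 0.2 px of where the first pack's were at the start. That puts its top at 62 mm under the catches, and the scene view shows a two-pack stack.

**Catches and bystanders:** Both catches look shut compared with the first pictures. The multimeter, screwdriver and jar look unmoved. I judged these by eye, since the joint values cannot be read.

**Checks that disagreed:**
- **Last contact check:** two of the three contacts merged into one blob, so its computed mean was about 3 mm off in y. I relied on the single clean contact and the side-by-side pictures instead.
- **Magazine base corners:** in the scene view they came out about 7 mm off in x from the top view. The pack label agreed between the two views to about 1 mm, so I used that.

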